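# Refit the control box's fuse and work its test toggle

## Task

Put the long fuse back in the sloping control box: press it squarely down between the two spring clips until it snaps fully home on its saddle, and let go of it. Then push the box's spring-return toggle all the way over towards the fuse, hold it there for about one second and let it spring back to the middle. Leave the short fuse, the portion cup and the binder clip where they are.

Things in the scene. Friction and masses are not known exactly. Their poses are not given: they have to be found in the camera images.
- long_fuse_center (a point): Centre of the long fuse: loose, white ceramic body with steel end caps, 76 mm long (y) x 24 wide (x) x 28 high (z), about 90 g; lies flat on the table at the start, so this point is 14 mm up. Both ends are bevelled alike at top and bottom: top and bottom faces are 60 mm long, widening to 76 mm within 10 mm. Symmetrical end for end and top for bottom. Grasp across the 24 mm width.
- short_fuse_center (a point): Centre of the short spare fuse: the same make, width and height but only 50 mm long (y axis), lying flat on the table. It does not fit the clips; leave it.
- bay_center (a point): Where the centre of the seated fuse belongs, in the fuse bay on the sloping panel of the control box, 28 mm square above the panel. Axes: x up the slope, y along the bay and the fuse (away from the toggle), z square out of the panel. Push the fuse in along -z (peak 8 to 12 N, when the ends are midway past the bulges; over the last 8 mm the clips pull it in) until it rests on the saddle. No side walls along x, so centre it there.
- saddle_top (a point): Centre of the top of the black saddle that carries the fuse, 18 mm wide (x), 54 mm long (y), 14 mm above the panel; axes as bay_center. The fixed grey wedge-shaped box is 150 mm deep, 210 mm wide, 30 mm high in front, 117 mm at the back; its aluminium panel slopes 30 degrees, rising away from its front edge.
- clip_left_bulge (a point): Bulge of the steel spring clip at the +y end of the bay, 38 mm above the panel. The leaf is 20 mm wide (x), hinged at its foot, and ends 49 mm above the panel. The fuse end pushes it outwards by up to 5 mm (about 7 N); when the fuse is home the bulge snaps in over its upper bevel and holds it down. Slippery metal.
- clip_right_bulge (a point): The same for the other clip, at the toggle's end (-y) of the bay. At rest the two bulges leave a gap of 66 mm between them.
- toggle (a joint): Angle of the momentary toggle lever, rad: 0 in the middle, positive towards the fuse, stops at +0.4 and -0.4. A spring always brings it back to 0 when let go; about 4 N at the tip holds it at the stop.
- toggle_tip (a point): Top of the toggle: a round steel bat lever, 10 mm thick near the top and 7 mm at the foot, standing square out of the same panel at bay_center's y = -96 mm. In the middle position the tip is 43 mm above the panel. Its axes are those of bay_center, turning with the lever.
- toggle_pivot (a point): The pivot of the toggle lever, 35 mm below the tip and 8 mm above the panel; a 22 mm round collar lies round it. Axes as for bay_center. The lever swings in its y-z plane.
- portion_cup_2: Small tan paper portion cup with lid, 56 mm wide and 32 mm high, loose on the table; origin under its centre. Leave it.
- binder_clip_2: Small black binder clip, 36 x 45 x 17 mm, loose on the table; origin under its centre. Leave it.
Things that resemble listed ones, but are neither listed nor needed, are in the scene too. Leave any green look-alike of the part that bears long_fuse_center alone.

How it is judged:
By the outcome, as a careful person would: the job done as asked, in the order asked, and still so for the second after the job is handed in, with the robot touching nothing.
It also fails if it takes over 54 s, if anything falls off the work surface, if the arm or the gripper's body presses on something with over 40 N, if the wrist force passes 120 N, or if a joint passes its speed limit or range.

## Robot

A 6-joint arm with a two-finger parallel gripper is mounted at the origin on the work surface; the furniture and walls round the work are solid. World frame = base frame: x ahead of the robot, y to its left, z up, the work surface at z = 0. Lengths are in m, angles in rad, forces in N, time in s.
With the tool pointing down it reaches from about 0.3 to 0.875 m from the base axis. Payload 4.2 kg.
Tool frame: the origin (TCP) lies where the fingers leave the gripper's body, on its centre line; the fingertips stand 73 mm ahead of it and the grasp point (between the pads) lies 54 mm ahead of it; z points along the fingers, y is the line along which they close (so a half turn about z gives the same grasp; the last joint's range is limited). The gripper opens to 85 mm and grips with 20 to 120 N. Pads are 22 mm wide; open, the fingers measure 114 mm over their backs; the gripper's body (76 mm by 85 mm) begins 54 mm behind the grasp point. The pads swing forward as they close: fully open they stand 13 mm farther back than shut.
Start: joints at [-1.227, 0.32, 1.565, -0, 1.257, -0.02], TCP at [0.205, -0.537, 0.304] pointing down, gripper open.
Joint ranges: [-3.11, 3.11], [-0.84, 2.01], [0.21, 2.61], [-1.34, 4.49], [0.05, 2.63], [-2.56, 2.56]. Speed limits (rad/s): [2.57, 2.57, 3.14, 3.14, 3.14, 3.14].

## Interface

Orientations are given as a unit quaternion [w, x, y, z].
In Python, from rig import bot gives the robot as it stands.
- The arm moves only by the tool play_rows, never from a script. Its argument "deltas" is a list that holds one entry, the list of rows, each a list of 7 numbers: the closure, from 0 (fully open) to 1 (shut), then the shift along the tool's x, y, z in cm, then the turn, a rotation vector about the tool's x, y, z in rad. A call has 1 to 8 rows; each row is the pose to reach, as a shift and turn from the pose commanded when the call began, along the tool's axes at that moment; what a row does not reach only later rows make up. A row lasts 1/10 s, in which the tool goes at most 50 mm and 8.59 degrees, less where a joint would pass 70% of its speed; a pose out of reach is approached as far as the arm can. A call with a gripper value outside its range is refused whole. The fingers move at their own pace and stop on an object; "newtons" is the grip in N (left out, the last holds). Time passes only in rows, so rows that repeat a pose let the fingers close. It gives the time, the measured TCP pose, the force, the opening and the grip force at its end, in the units of the state.
- bot.state(): the state, without advancing time (a new reading comes with each control period).
- bot.capture(name): name is "scene" or "side" or "wrist"; returns a dict with "image" (384x512x3 uint8, red, green, blue), "K" (3x3 intrinsics, pixels), "R" (3x3) and "t" (3): a world point X has camera coordinates R X + t. Camera axes: x right, y down, z forward; pixel columns grow to the right and rows downward; lengths in m; the calibration is good to about 2 mm. The wrist camera is an equidistant fisheye: a pixel r from the principal point sees the ray r / f radians off the axis. A picture is of the moment at which its call begins. There is no depth.
- bot.job_done(): hands the job in; it is judged then, once.
The state is a dict: "clock": time; "joint_positions": joint angles; "joint_vel": joint speeds; "tau": joint torques, N m; "ee_pos": TCP position; "ee_rot": TCP orientation; "wrist_force": force on the tool from outside, world axes, zero at the start; "wrist_torque": the same for the moment, N m; "grip_width": opening from 0.0 (shut) to 1.0 (fully open); "gripper_force": force on a finger pad.
Only numpy, scipy, OpenCV 4.12 (cv2) and the standard library are available. Lean on these libraries where they do the work, as an engineer would, in place of code of your own. Each camera call takes 0.05 s, during which the arm holds its last target. There are 200 camera calls.

## Working session

There is one attempt and no reset: what is moved stays moved. The work goes in short steps, Python scripts to look and compute and a tool call to move; the robot and the scene stay as the last step left them, time stands still between calls to the robot, and variables do not carry over. Pictures are saved under pics/ and viewed, at most 10 in all, crops included, and the job is handed in when it is done.

Besides the shell and the picture viewer there is one more tool, called after "Emit:" as a command line: name --argument value ..., lists and objects as JSON in quotes. play_rows: Moves the arm, as the interface text tells. Its arguments: {"type":"object","properties":{"deltas":{"type":"array"},"newtons":{"type":"number"}},"required":["deltas"]}

```bash
mkdir -p pics; python3 - <<'E'
from rig import bot
import cv2,pickle,numpy as np
d={}
for n in ("scene","side","wrist"):
    c=bot.capture(n); d[n]=c; cv2.imwrite(f"pics/{n}0.png",cv2.resize(c["image"][:,:,::-1],(800,600),interpolation=cv2.INTER_CUBIC))
    print(n,np.round(c["K"],1).tolist(),(-c["R"].T@c["t"]).round(3),c["R"].round(3).tolist())
pickle.dump(d,open("d0.pkl","wb"))
print(bot.state())
E
```

```text
scene [[396.2, 0.0, 261.9], [0.0, 396.2, 193.5], [0.0, 0.0, 1.0]] [-0.316  0.284  0.803] [[-0.355, -0.935, -0.019], [-0.623, 0.251, -0.741], [0.697, -0.251, -0.672]]
side [[435.0, 0.0, 262.6], [0.0, 435.0, 196.8], [0.0, 0.0, 1.0]] [ 0.489 -0.935  0.5  ] [[0.997, 0.075, -0.018], [0.013, -0.39, -0.921], [-0.076, 0.918, -0.39]]
wrist [[297.3, 0.0, 248.3], [0.0, 297.3, 189.6], [0.0, 0.0, 1.0]] [ 0.272 -0.512  0.373] [[0.355, -0.935, -0.002], [-0.896, -0.341, 0.284], [-0.267, -0.099, -0.959]]
{'clock': 0.15, 'joint_positions': array([-1.22699172e+00,  3.20158271e-01,  1.56539736e+00,  2.80006632e-05,
        1.25741064e+00, -1.99853101e-02]), 'joint_vel': array([-0.00024435, -0.00248228, -0.00318985,  0.00054516,  0.00018563,
       -0.00045021]), 'tau': array([-1.01548590e-03, -4.15841925e+01, -2.34345764e+01, -6.47445063e-05,
        5.98261351e-03,  1.33250023e-05]), 'ee_pos': array([ 0.20452235, -0.53711743,  0.3032683 ]), 'ee_rot': array([-6.79973002e-04,  9.83503223e-01,  1.80889297e-01, -9.75744756e-05]), 'wrist_force': array([-0.32675245, -0.80829984,  0.49427429]), 'wrist_torque': array([ 0.01736046, -0.02428362,  0.00716438]), 'gripper_force': 0.0, 'grip_width': 1.0003185886272283}
```

View pics/scene0.png

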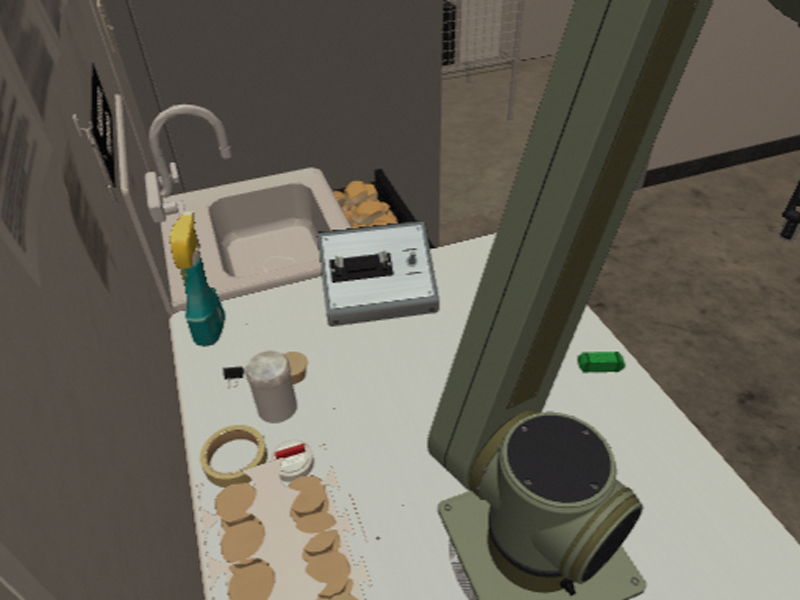

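View pics/side0.png

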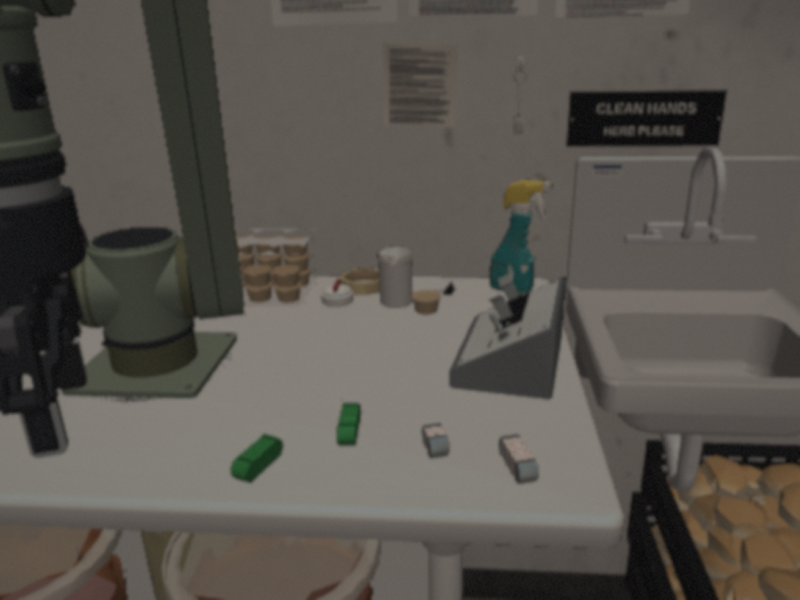

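Side view (800x600): two green look-alikes at (257,457) and (348,423); two white fuses, a shorter one at (435,440) and a longer one at (518,457). The longer white one looks like the target. The box is at (510,345). I'll confirm in an enlarged crop.

```bash
python3 - <<'E'
import cv2,pickle,numpy as np
d=pickle.load(open("d0.pkl","rb"))
f=lambda n,x,y,w,h,s:cv2.resize(d[n]["image"][y:y+h,x:x+w,::-1],None,fx=s,fy=s,interpolation=cv2.INTER_CUBIC)
a=f("side",260,260,100,50,8)   # top 800x400
cv2.imwrite("pics/c1.png",a)
cv2.imwrite("pics/c2.png",f("scene",200,138,85,72,8))
E
```

```text
(no output)
```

View pics/c1.png

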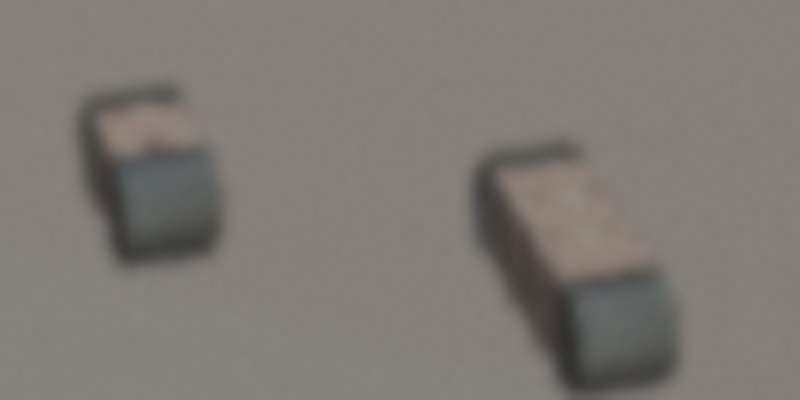

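View pics/c2.png

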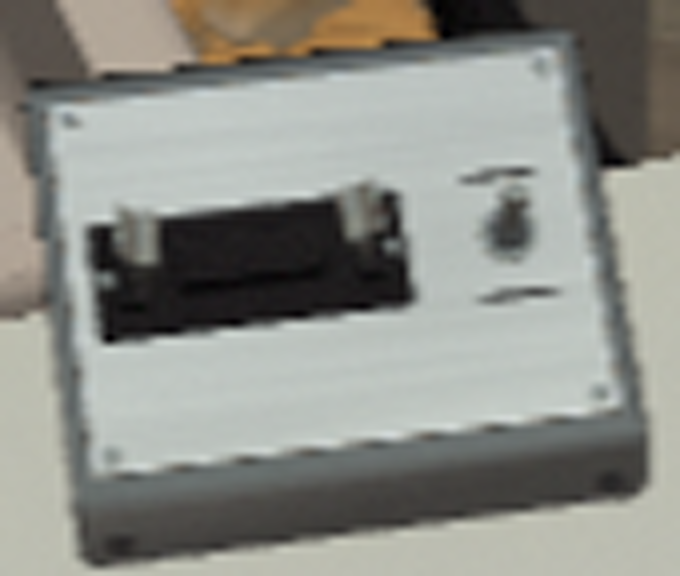

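Confirmed: in the crop, the right-hand white fuse (centre about 575,265) is clearly longer than the left one (150,175), so it is the long fuse. Scene crop: box front bottom corners are at (88,560) and (640,490), back top corners at (30,100) and (575,38). The collar is at (508,235), the toggle tip at (515,190), and the clips at (140,235) and (362,208).

```bash
cat > h.py <<'E'
import numpy as np,cv2
from scipy.spatial.transform import Rotation as Rot
from scipy.optimize import least_squares
def project(c,X,name):
    p=np.atleast_2d(X)@c["R"].T+c["t"]; K=c["K"]
    if name=="wrist":
        r=np.linalg.norm(p[:,:2],axis=1); th=np.arctan2(r,p[:,2]); m=p[:,:2]/r[:,None]*th[:,None]
    else: m=p[:,:2]/p[:,2:]
    return m*[K[0,0],K[1,1]]+[K[0,2],K[1,2]]
def ray(c,uv,name):
    K=c["K"]; m=(np.array(uv,float)-[K[0,2],K[1,2]])/[K[0,0],K[1,1]]
    if name=="wrist":
        th=np.linalg.norm(m); v=np.r_[m/th*np.sin(th),np.cos(th)]
    else: v=np.r_[m,1]
    return -c["R"].T@c["t"],c["R"].T@v
def atz(c,uv,name,z):
    o,v=ray(c,uv,name); return o+v*(z-o[2])/v[2]
S=np.array([[np.cos(np.pi/6),0,-.5],[0,1,0],[.5,0,np.cos(np.pi/6)]])  # slope axes in box frame
def boxw(q,L): # box-local -> world ; q=x,y,yaw,(u,v)
    return np.atleast_2d(L)@Rot.from_euler('z',q[2]).as_matrix().T+[q[0],q[1],0]
def panel(q,P): # bay axes coordinates, origin = bay foot on panel
    return boxw(q,np.array([0,0,.03])+(np.atleast_2d(P)+[q[3],q[4],0])@S.T)
def tool(bot_state):
    q=bot_state["ee_rot"]; return bot_state["ee_pos"],Rot.from_quat([q[1],q[2],q[3],q[0]])
def rel(st,pos,R): # target TCP pose -> shift cm, rotvec in tool axes
    p,R0=tool(st); return (R0.inv().apply(np.array(pos)-p)*100).round(2),(R0.inv()*R).as_rotvec().round(3)
def grasp_R(zdir,ydir):
    z=np.array(zdir)/np.linalg.norm(zdir); y=np.array(ydir)-np.dot(ydir,z)*z; y/=np.linalg.norm(y)
    return Rot.from_matrix(np.c_[np.cross(y,z),y,z])
E
python3 - <<'E'
import pickle; from h import *
d=pickle.load(open("d0.pkl","rb")); s=d["side"]; g=lambda a:(260+a[0]/8-.44,260+a[1]/8-.44)
print("center",atz(s,g((575,265)),"side",.014))
for a in [(485,165),(577,150)]: print("back top",atz(s,g(a),"side",.028))
for a in [(575,388),(672,372)]: print("front bot",atz(s,g(a),"side",.0),atz(s,g(a),"side",.01))
for a in [(567,285),(660,265)]: print("cap line",atz(s,g(a),"side",.028))
print("short",atz(s,g((150,175)),"side",.014))
c=d["scene"]; G=lambda a:(200+a[0]/8-.44,138+a[1]/8-.44)
px=np.array([G(a) for a in [(88,560),(642,488),(28,98),(577,36),(508,235),(515,190),(125,210),(360,185)]])
def f(q):
    X=np.r_[boxw(q,[[0,.105,0],[0,-.105,0],[.15,.105,.117],[.15,-.105,.117]]),panel(q,[[0,-.096,.003],[0,-.096,.043],[0,.036,.049],[0,-.036,.049]])]
    return (project(c,X,"scene")-px).ravel()
r=least_squares(f,[.7,.05,0,.09,.02],loss="soft_l1"); print(r.x.round(4),r.fun.reshape(-1,2).round(1).tolist())
print(panel(r.x,[[0,0,.028],[0,-.096,.043]]).round(4))
E
```

```text
center [ 0.55763261 -0.24649365  0.014     ]
back top [ 0.53710966 -0.2269773   0.028     ]
back top [ 0.55937996 -0.219549    0.028     ]
front bot [ 0.5562992 -0.2743253  0.       ] [ 0.55494666 -0.28752297  0.01      ]
front bot [ 0.57891485 -0.26727298  0.        ] [ 0.57711037 -0.28061158  0.01      ]
cap line [ 0.55331715 -0.27403744  0.028     ]
cap line [ 0.57488568 -0.26534791  0.028     ]
short [ 0.4565897  -0.21427475  0.014     ]
[ 0.4926  0.0449 -0.2144  0.0878  0.031 ] [[-1.0, 0.8], [0.8, 1.5], [-0.3, -4.1], [0.4, -3.4], [-0.0, -1.2], [-0.1, -0.8], [2.5, 0.8], [-1.5, 1.2]]
[[ 0.5598  0.062   0.0982]
 [ 0.5321 -0.0302  0.1111]]
```

```bash
python3 - <<'E'
from h import *; from rig import bot
a=np.radians(19.5); print(rel(bot.state(),[.5575,-.247,.22],grasp_R([0,0,-1],[np.cos(a),np.sin(a),0])))
E
```

```text
(array([ 43.31, -14.54,   8.35]), array([-1.000e-03, -1.000e-03, -1.547e+00]))
```

Emit:
play_rows --deltas '[[[0.2, 43.3, -14.5, 8.3, 0, 0, -1.547], [0.2, 43.3, -14.5, 8.3, 0, 0, -1.547], [0.2, 43.3, -14.5, 8.3, 0, 0, -1.547], [0.2, 43.3, -14.5, 8.3, 0, 0, -1.547], [0.2, 43.3, -14.5, 8.3, 0, 0, -1.547], [0.2, 43.3, -14.5, 8.3, 0, 0, -1.547], [0.2, 43.3, -14.5, 8.3, 0, 0, -1.547], [0.2, 43.3, -14.5, 8.3, 0, 0, -1.547]]]'

```text
clock: 0.95
ee_pos: [0.5101, -0.2862, 0.2319]
ee_rot: [-0.0, 0.707, 0.707, -0.0]
wrist_force: [0.4, -0.7, 1.4]
grip_width: 0.797
gripper_force: 0.0
```

```bash
python3 - <<'E'
from h import *; from rig import bot
a=np.radians(19.5); print(rel(bot.state(),[.5575,-.247,.22],grasp_R([0,0,-1],[np.cos(a),np.sin(a),0])))
E
```

```text
(array([3.93, 4.73, 1.19]), array([-0.   ,  0.   , -0.341]))
```

Emit:
play_rows --deltas '[[[0.2, 3.9, 4.7, 1.2, 0, 0, -0.341], [0.2, 3.9, 4.7, 1.2, 0, 0, -0.341], [0.2, 3.9, 4.7, 1.2, 0, 0, -0.341], [0.2, 3.9, 4.7, 1.2, 0, 0, -0.341], [0.2, 3.9, 4.7, 1.2, 0, 0, -0.341]]]'

```text
clock: 1.45
ee_pos: [0.556, -0.2492, 0.2202]
ee_rot: [-0.0, 0.58, 0.814, -0.0]
wrist_force: [-0.7, 0.4, 0.9]
grip_width: 0.799
gripper_force: 0.0
```

```bash
python3 - <<'E'
from h import *; from rig import bot
import pickle
c=bot.capture("wrist"); pickle.dump(c,open("w1.pkl","wb"))
u=project(c,[.5575,-.247,.014],"wrist")[0]; print(u)
x,y=(u-[50,37]).astype(int); x=max(x,0);y=max(y,0)
cv2.imwrite("pics/w1.png",cv2.resize(c["image"][y:y+75,x:x+100,::-1],None,fx=8,fy=8,interpolation=cv2.INTER_CUBIC)); print(x,y)
print(bot.state()["ee_pos"],bot.state()["joint_positions"])
E
```

```text
[251.05451593 178.26506542]
201 141
[ 0.55587371 -0.24936997  0.22036234] [-4.40536392e-01  4.33798291e-01  1.60672489e+00 -1.03197114e-04
  1.10121763e+00 -7.73146021e-01]
```

View pics/w1.png

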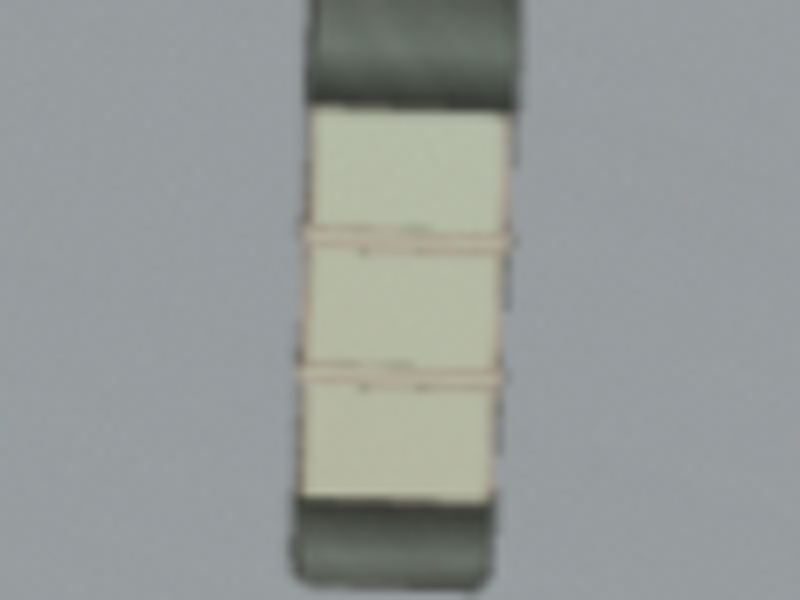

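The wrist crop shows the long fuse: the white top runs between cap lines (312,104)-(512,109) and (303,498)-(492,502), and the fuse is slightly turned.

```bash
python3 - <<'E'
from h import *; from rig import bot
import pickle
c=pickle.load(open("w1.pkl","rb"))
P=np.array([atz(c,(201+a/8-.44,141+b/8-.44),"wrist",.028) for a,b in [(312,104),(512,109),(303,498),(492,502)]]); print(P.round(4))
m=P.mean(0); print(m,[np.linalg.norm(P[i]-P[j]) for i,j in((0,1),(2,3),(0,2))])
ax=(P[0]+P[1]-P[2]-P[3]); print(np.degrees(np.arctan2(ax[1],ax[0])))
y=[ax[1],-ax[0],0]
for z in (.11,.076): print(rel(bot.state(),[m[0],m[1],z],grasp_R([0,0,-1],y)))
E
```

```text
[[ 0.5391 -0.2255  0.028 ]
 [ 0.5603 -0.2188  0.028 ]
 [ 0.5529 -0.2697  0.028 ]
 [ 0.5738 -0.263   0.028 ]]
[ 0.55652486 -0.24428572  0.028     ] [np.float64(0.02227600265693436), np.float64(0.021999319979407208), np.float64(0.0462830095572474)]
107.10374730385702
(array([ 0.46,  0.23, 11.04]), array([-0.   , -0.   ,  0.034]))
(array([ 0.46,  0.23, 14.44]), array([-0.   , -0.   ,  0.034]))
```

Emit:
play_rows --deltas '[[[0.2, 0.46, 0.23, 5, 0, 0, 0.034], [0.2, 0.46, 0.23, 9, 0, 0, 0.034], [0.2, 0.46, 0.23, 11, 0, 0, 0.034], [0.2, 0.46, 0.23, 11, 0, 0, 0.034], [0.2, 0.46, 0.23, 11, 0, 0, 0.034]]]'

```text
clock: 2.0
ee_pos: [0.557, -0.2447, 0.111]
ee_rot: [0.0, 0.594, 0.804, 0.0]
wrist_force: [-0.4, -0.1, 0.1]
grip_width: 0.802
gripper_force: 0.0
```

```bash
python3 - <<'E'
from h import *; from rig import bot
a=np.radians(17.1);print(rel(bot.state(),[.5565,-.2443,.076],grasp_R([0,0,-1],[np.cos(a),np.sin(a),0])))
E
```

```text
(array([ 0.06, -0.04,  3.5 ]), array([0.001, 0.001, 0.   ]))
```

Emit:
play_rows --deltas '[[[0.2, 0.06, -0.04, 2.5, 0, 0, 0], [0.2, 0.06, -0.04, 3.5, 0, 0, 0], [0.2, 0.06, -0.04, 3.5, 0, 0, 0], [1, 0.06, -0.04, 3.5, 0, 0, 0], [1, 0.06, -0.04, 3.5, 0, 0, 0], [1, 0.06, -0.04, 3.5, 0, 0, 0], [1, 0.06, -0.04, 3.5, 0, 0, 0], [1, 0.06, -0.04, 3.5, 0, 0, 0]]]' --newtons 70

```text
clock: 2.8
ee_pos: [0.5569, -0.2438, 0.0766]
ee_rot: [0.001, 0.593, 0.805, 0.0]
wrist_force: [-0.8, 0.4, 6.5]
grip_width: 0.256
gripper_force: 69.4
```

Emit:
play_rows --deltas '[[[1, 0, 0, 0, 0, 0, 0], [1, 0, 0, 0, 0, 0, 0], [1, 0, 0, 0, 0, 0, 0], [1, 0, 0, -4, 0, 0, 0], [1, 0, 0, -9, 0, 0, 0], [1, 0, 0, -14, 0, 0, 0], [1, 0, 0, -18, 0, 0, 0], [1, 0, 0, -18, 0, 0, 0]]]'

```text
clock: 3.6
ee_pos: [0.5585, -0.2446, 0.2621]
ee_rot: [0.006, 0.593, 0.805, 0.001]
wrist_force: [0.5, 0.8, -1.0]
grip_width: 0.251
gripper_force: 68.8
```

```bash
python3 - <<'E'
from h import *; from rig import bot
q=[.4926,.0449,-.2144,.0878,.031]
M=Rot.from_euler('z',q[2]).as_matrix()@S; n=M[:,2]
print(rel(bot.state(),panel(q,[0,0,.24])[0],grasp_R(-n,M[:,0])), panel(q,[0,0,.24]))
E
```

```text
(array([ 3.445e+01, -2.000e-02, -2.270e+00]), array([-0.5  , -0.129,  0.504])) [[0.45623919 0.08454385 0.2817461 ]]
```

Emit:
play_rows --deltas '[[[1, 34.45, 0, -2.3, -0.5, -0.129, 0.504], [1, 34.45, 0, -2.3, -0.5, -0.129, 0.504], [1, 34.45, 0, -2.3, -0.5, -0.129, 0.504], [1, 34.45, 0, -2.3, -0.5, -0.129, 0.504], [1, 34.45, 0, -2.3, -0.5, -0.129, 0.504], [1, 34.45, 0, -2.3, -0.5, -0.129, 0.504], [1, 34.45, 0, -2.3, -0.5, -0.129, 0.504], [1, 34.45, 0, -2.3, -0.5, -0.129, 0.504]]]'

```text
clock: 4.4
ee_pos: [0.4524, 0.0866, 0.2772]
ee_rot: [0.196, 0.754, 0.607, 0.159]
wrist_force: [1.0, 0.6, -0.2]
grip_width: 0.256
gripper_force: 68.9
```

```bash
python3 - <<'E'
from h import *; from rig import bot
import pickle
c=bot.capture("wrist"); pickle.dump(c,open("w2.pkl","wb")); print(bot.state()["ee_pos"],bot.state()["wrist_force"])
q=[.4926,.0449,-.2144,.0878,.031]
print(project(c,np.r_[panel(q,[[0,0,.014],[0,.033,.038],[0,-.033,.038],[0,-.096,.043]]),boxw(q,[[0,.105,.03],[0,-.105,.03],[.15,.105,.117],[.15,-.105,.117]])],"wrist").round())
cv2.imwrite("pics/w2.png",cv2.resize(c["image"][:,:,::-1],(800,600),interpolation=cv2.INTER_CUBIC))
E
```

```text
[0.451739   0.09220924 0.27786045] [-1.08068518  2.94678689 -0.22196786]
[[258. 176.]
 [258. 148.]
 [258. 215.]
 [257. 273.]
 [174. 105.]
 [186. 280.]
 [339. 105.]
 [325. 280.]]
```

View pics/w2.png

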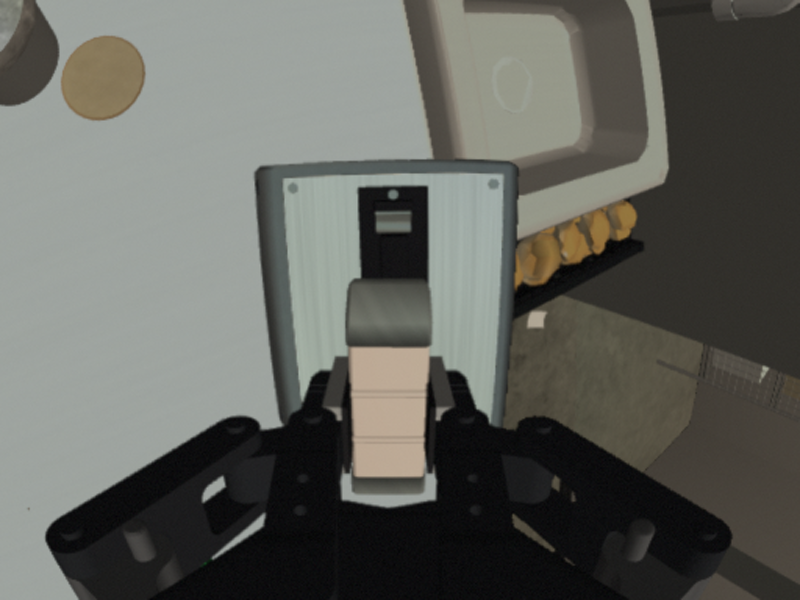

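Wrist view: the held fuse sits straight in the pads, and the box's +y back corners are at (258,170) and (517,165), with screws at (293,187) and (493,184). The +y clip is at (393,222). The box is a few mm further down-slope than my estimate, so I'll shift towards the toggle for a clear view of the bay.

Emit:
play_rows --deltas '[[[1, -5, 0, -2, 0, 0, 0], [1, -10, 0, -3, 0, 0, 0], [1, -11, 0, -3, 0, 0, 0], [1, -11, 0, -3, 0, 0, 0], [1, -11, 0, -3, 0, 0, 0]]]'

```text
clock: 4.95
ee_pos: [0.4163, -0.019, 0.3035]
ee_rot: [0.196, 0.754, 0.606, 0.159]
wrist_force: [0.3, -0.0, -1.1]
grip_width: 0.254
gripper_force: 68.9
```

```bash
python3 - <<'E'
from h import *; from rig import bot
import pickle
c=bot.capture("wrist"); pickle.dump(c,open("w3.pkl","wb")); print(bot.state()["ee_pos"],bot.state()["wrist_force"])
cv2.imwrite("pics/w3.png",cv2.resize(c["image"][10:260,130:400,::-1],None,fx=2.4*800/800,fy=2.4,interpolation=cv2.INTER_CUBIC))
E
```

```text
[ 0.41653717 -0.01859493  0.30351011] [ 0.24717872 -0.89636035 -0.33624281]
```

View pics/w3.png

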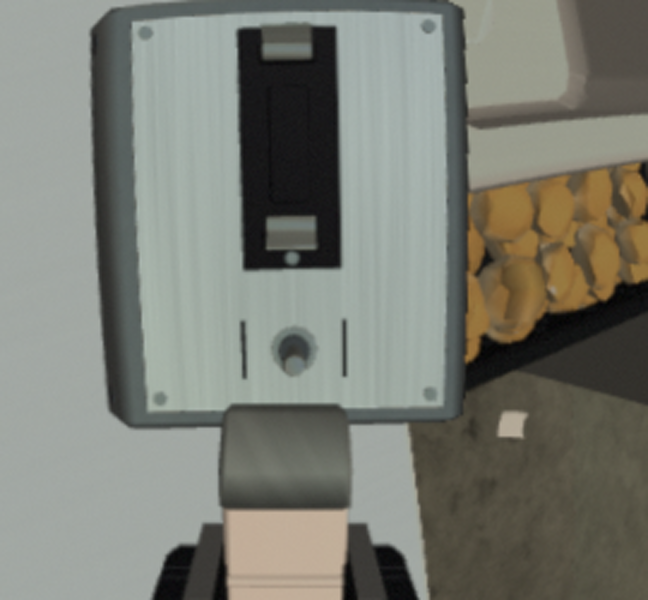

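Clear view (crop scale 2.4, offset 130,10): saddle corners (268,85), (310,85), (270,203), (308,203). Bulge edges are (287,60) and (291,215), plate corners (238,29), (337,26), (341,268), (244,270), screws (146,33), (428,26), (430,394), (160,398), collar (293,349) and tip (293,364).

```bash
cat > fit.py <<'E'
import pickle; from h import *
c=pickle.load(open("w3.pkl","rb"))
P=[(268,85),(310,85),(270,203),(308,203),(287,60),(291,215),(238,29),(337,26),(341,268),(244,270),(146,33),(428,26),(430,394),(160,398),(293,349),(293,362)]
px=np.array([(130+(a+.5)/2.4-.5,10+(b+.5)/2.4-.5) for a,b in P])
def pts(q):
    a,b,e,f=q[5:]; s=.150/np.cos(np.pi/6)/2-q[3]
    return panel(q,[[-.009,.027,.014],[.009,.027,.014],[-.009,-.027,.014],[.009,-.027,.014],[0,.033,.038],[0,-.033,.038],
     [-e,f,.001],[e,f,.001],[e,-f,.001],[-e,-f,.001],[s-a,b-q[4],0],[s+a,b-q[4],0],[s+a,-b-q[4],0],[s-a,-b-q[4],0],[0,-.096,.003],[0,-.096,.043]])
def run(tilt=0):
    r=least_squares(lambda q:(project(c,pts(q),"wrist")-px).ravel(),[.49,.045,-.21,.088,.03,.07,.09,.025,.055],loss="soft_l1"); return r
if __name__=="__main__":
    r=run(); print(r.x.round(4)); print(r.fun.reshape(-1,2).round(1).tolist())
    print(panel(r.x,[[0,0,.028],[0,-.096,.043]]).round(4))
    d=pickle.load(open("d0.pkl","rb"))["scene"]
    print(project(d,np.r_[panel(r.x,[[0,-.096,.003],[0,-.096,.043]]),boxw(r.x,[[0,.105,0],[0,-.105,0],[.15,.105,.117],[.15,-.105,.117]])],"scene").round(1).tolist())
    print("scene obs",[(200+a/8-.44,138+b/8-.44) for a,b in [(508,235),(515,190),(88,560),(642,488),(28,98),(577,36)]])
E
python3 fit.py
```

```text
[ 0.4885  0.0455 -0.1955  0.0865  0.0299  0.066   0.0891  0.0227  0.0578]
[[-0.1, -0.2], [-0.6, -0.6], [0.1, -0.1], [1.2, -0.4], [0.1, -0.2], [-0.2, 0.1], [-0.1, -0.2], [-0.3, 0.2], [-0.0, 0.0], [-0.3, -0.1], [0.1, -0.2], [0.3, 0.2], [-0.2, -0.0], [-0.0, 0.0], [0.2, 0.4], [0.1, 2.1]]
[[ 0.5541  0.063   0.0975]
 [ 0.5281 -0.0297  0.1105]]
[[263.2, 166.8], [264.2, 161.5], [209.7, 209.8], [280.8, 200.5], [202.0, 147.0], [271.4, 139.2]]
scene obs [(263.06, 166.935), (263.935, 161.31), (210.56, 207.56), (279.81, 198.56), (203.06, 149.81), (271.685, 142.06)]
```

```bash
cat >> h.py <<'E'
Q=[.4885,.0455,-.1955,.0865,.0299]
M=Rot.from_euler('z',Q[2]).as_matrix()@S
RG=grasp_R(-M[:,2],M[:,0])
def bay(st): # TCP in bay axes (panel foot origin), mm
    return ((st["ee_pos"]-panel(Q,[0,0,0])[0])@M*1000).round(1)
E
python3 - <<'E'
from h import *; from rig import bot
import pickle
st=bot.state(); p,R=tool(st); c3=pickle.load(open("w3.pkl","rb")); 
# fuse in tool frame from w2 pixels using camera-in-tool of w3
Rc=c3["R"]@R.as_matrix(); tc=c3["R"]@p+c3["t"]; cc=dict(K=c3["K"],R=Rc,t=tc)
for a in [(348,345),(430,345),(353,477),(426,477)]:
    print((atz(cc,(a[0]*.64-.2,a[1]*.64-.2),"wrist",.0486)*1000).round(1))
print(bay(st))
for h in (.15,.105): print(rel(st,panel(Q,[0,0,h])[0],RG))
E
```

```text
[ 22.1 -11.5  48.6]
[22.1 11.1 48.6]
[-23.9 -11.8  48.6]
[-24.   11.5  48.6]
[-1.000e-01 -1.068e+02  2.659e+02]
(array([10.76, -0.02, 11.51]), array([-0.014,  0.007, -0.018]))
(array([10.79,  0.05, 16.01]), array([-0.014,  0.007, -0.018]))
```

Emit:
play_rows --deltas '[[[1, 5, 0, 5, -0.014, 0.007, -0.018], [1, 9, 0, 8, -0.014, 0.007, -0.018], [1, 10.8, 0, 10, -0.014, 0.007, -0.018], [1, 10.8, 0, 12, -0.014, 0.007, -0.018], [1, 10.8, 0, 13, -0.014, 0.007, -0.018], [1, 10.8, 0, 13, -0.014, 0.007, -0.018], [1, 10.8, 0, 13, -0.014, 0.007, -0.018]]]'

```text
clock: 5.7
ee_pos: [0.5018, 0.0743, 0.1907]
ee_rot: [0.2, 0.746, 0.614, 0.164]
wrist_force: [0.2, 1.2, -0.9]
grip_width: 0.255
gripper_force: 68.9
```

```bash
python3 - <<'E'
from h import *; from rig import bot
st=bot.state(); print(bay(st),st["wrist_force"]@M)
for h in (.113,.09): print(rel(st,panel(Q,[0,.0009,h])[0],RG))
c=bot.capture("wrist")
cv2.imwrite("pics/w4.png",cv2.resize(c["image"][60:360,100:420,::-1],None,fx=2,fy=2,interpolation=cv2.INTER_CUBIC))
E
```

```text
[  0.3   0.9 135.4] [-0.48527804  1.23283874 -0.74961896]
(array([ 0.  , -0.03,  2.24]), array([ 0.   , -0.   ,  0.001]))
(array([ 0.  , -0.03,  4.54]), array([ 0.   , -0.   ,  0.001]))
```

View pics/w4.png

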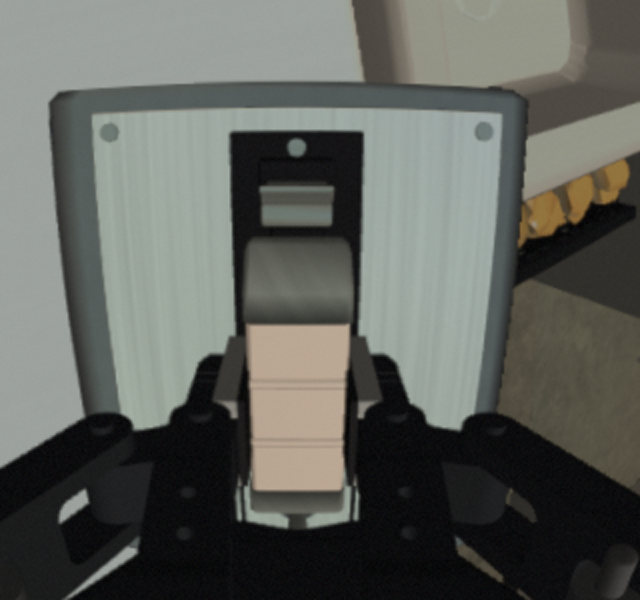

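The fuse at (298,290) lines up with the bay, plate and clip at (296,205). Next I'll press in slowly.

Emit:
play_rows --deltas '[[[1, 0, -0.03, 0.8, 0, 0, 0], [1, 0, -0.03, 1.4, 0, 0, 0], [1, 0, -0.03, 1.9, 0, 0, 0], [1, 0, -0.03, 2.2, 0, 0, 0], [1, 0, -0.03, 2.2, 0, 0, 0]]]'

```text
clock: 6.25
ee_pos: [0.5127, 0.0714, 0.1718]
ee_rot: [0.2, 0.746, 0.613, 0.165]
wrist_force: [-0.4, 0.2, -0.2]
grip_width: 0.257
gripper_force: 69.1
```

Emit:
play_rows --deltas '[[[1, 0, 0, 0.3, 0, 0, 0], [1, 0, 0, 0.6, 0, 0, 0], [1, 0, 0, 0.9, 0, 0, 0], [1, 0, 0, 1.2, 0, 0, 0], [1, 0, 0, 1.2, 0, 0, 0]]]'

```text
clock: 6.75
ee_pos: [0.519, 0.0703, 0.162]
ee_rot: [0.201, 0.746, 0.613, 0.165]
wrist_force: [1.9, 1.6, 0.7]
grip_width: 0.254
gripper_force: 68.9
```

```bash
python3 - <<'E'
from h import *; from rig import bot
st=bot.state(); print(bay(st),st["wrist_force"]@M,rel(st,panel(Q,[0,.0009,.09])[0],RG))
E
```

```text
[  1.3   0.4 101.8] [ 1.71429629  1.9388832  -0.13818811] (array([ 0.05, -0.13,  1.18]), array([ 0.003, -0.001,  0.   ]))
```

Emit:
play_rows --deltas '[[[1, 0, -0.13, 0, 0, 0, 0], [1, 0, -0.13, 0, 0, 0, 0]]]'

```text
clock: 6.95
ee_pos: [0.5179, 0.0706, 0.1614]
ee_rot: [0.201, 0.746, 0.613, 0.165]
wrist_force: [3.8, 1.1, 0.9]
grip_width: 0.253
gripper_force: 69.0
```

```bash
python3 - <<'E'
from h import *; from rig import bot
st=bot.state(); print(bay(st),st["wrist_force"]@M,rel(st,panel(Q,[0,.0009,.09])[0],RG))
c=bot.capture("wrist"); s=bot.capture("scene")
a=cv2.resize(c["image"][90:340,140:380,::-1],None,fx=1.66,fy=1.66,interpolation=cv2.INTER_CUBIC)
b=cv2.resize(s["image"][138:218,190:290,::-1],(400,415),interpolation=cv2.INTER_CUBIC)
cv2.imwrite("pics/w5.png",np.hstack([a[:415],b]))
E
```

```text
[ -0.    0.4 101.8] [ 3.52526218  1.86955251 -0.9643318 ] (array([ 0.05, -0.  ,  1.18]), array([ 0.003, -0.001,  0.   ]))
```

View pics/w5.png

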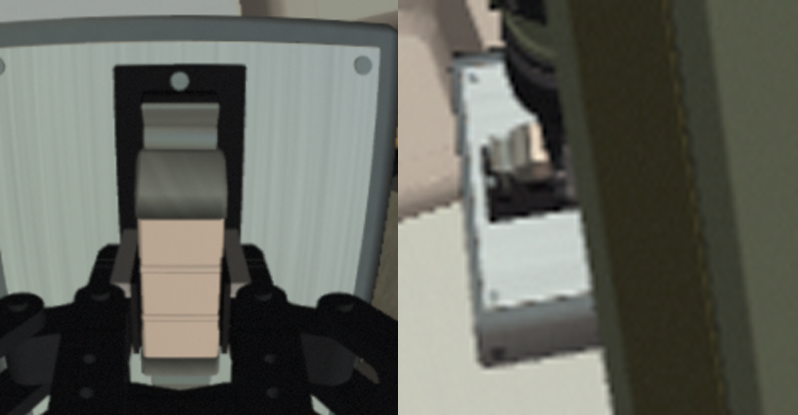

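Left: the fuse end (181,185) is centred on the clip (180,125) and is pushing it out. I'll keep pressing.

Emit:
play_rows --deltas '[[[1, 0, 0, 0.3, 0, 0, 0], [1, 0, 0, 0.6, 0, 0, 0], [1, 0, 0, 0.9, 0, 0, 0], [1, 0, 0, 1.1, 0, 0, 0], [1, 0, 0, 1.1, 0, 0, 0]]]'

```text
clock: 7.55
ee_pos: [0.5219, 0.0693, 0.1507]
ee_rot: [0.2, 0.746, 0.613, 0.164]
wrist_force: [-1.1, 2.9, 0.8]
grip_width: 0.255
gripper_force: 69.4
```

```bash
python3 - <<'E'
from h import *; from rig import bot
st=bot.state(); print(bay(st),st["wrist_force"]@M,rel(st,panel(Q,[0,.0009,.09])[0],RG))
E
```

```text
[-1.8 -0.  90.5] [-1.01478056  2.5903717   1.49760268] (array([0.09, 0.18, 0.05]), array([-0.   ,  0.001,  0.   ]))
```

Emit:
play_rows --deltas '[[[1, 0, 0.1, 0.15, 0, 0, 0], [1, 0, 0.18, 0.3, 0, 0, 0], [1, 0, 0.18, 0.3, 0, 0, 0], [1, 0, 0.18, 0.3, 0, 0, 0]]]'

```text
clock: 7.95
ee_pos: [0.522, 0.0692, 0.1504]
ee_rot: [0.2, 0.746, 0.613, 0.164]
wrist_force: [-28.7, 10.3, 28.7]
grip_width: 0.257
gripper_force: 74.7
```

```bash
python3 - <<'E'
from h import *; from rig import bot
st=bot.state(); print(bay(st),st["wrist_force"]@M,rel(st,panel(Q,[0,.0009,.09])[0],RG))
E
```

```text
[-1.8 -0.2 90.2] [-11.79751807   4.53576134  39.92357843] (array([0.11, 0.18, 0.02]), array([0., 0., 0.]))
```

Fuse has bottomed on the saddle (40 N, height as predicted). I'll relax the press, centre it along x and check.

Emit:
play_rows --deltas '[[[1, 0, 0, -0.28, 0, 0, 0], [1, 0, 0, -0.28, 0, 0, 0], [1, 0, 0, -0.28, 0, 0, 0]]]'

```text
clock: 8.25
ee_pos: [0.5237, 0.0691, 0.1517]
ee_rot: [0.2, 0.746, 0.613, 0.164]
wrist_force: [-6.3, 5.3, 4.3]
grip_width: 0.252
gripper_force: 71.1
```

```bash
python3 - <<'E'
from h import *; from rig import bot
st=bot.state(); print(bay(st),st["wrist_force"]@M,rel(st,panel(Q,[0,.0009,.09])[0],RG))
c=bot.capture("wrist")
cv2.imwrite("pics/w6.png",cv2.resize(c["image"][80:280,150:370,::-1],None,fx=3,fy=3,interpolation=cv2.INTER_CUBIC))
E
```

```text
[ 0.3  0.1 90.4] [-4.11592604  3.95057164  7.36781007] (array([ 0.08, -0.03,  0.04]), array([0., 0., 0.]))
```

View pics/w6.png

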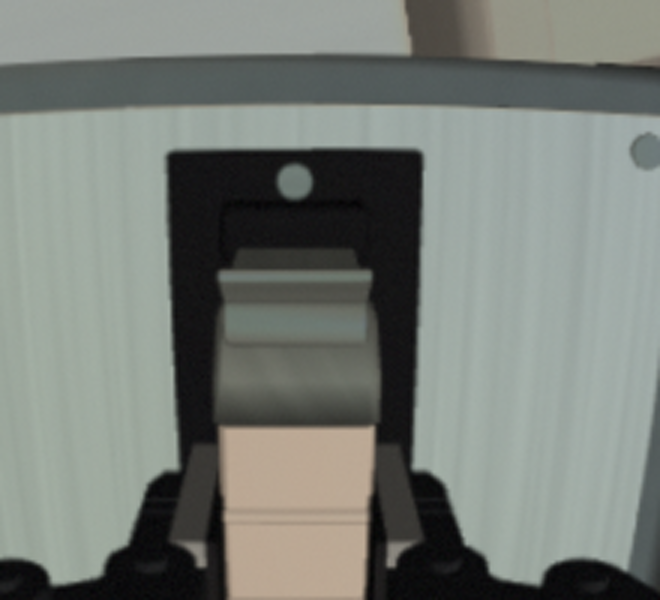

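The +y clip's bulge (295,320) has snapped in over the upper bevel and the fuse is centred, so it is home. Now release and back out square to the panel.

Emit:
play_rows --deltas '[[[0.4, 0, 0, 0, 0, 0, 0], [0.4, 0, 0, 0, 0, 0, 0], [0.4, 0, 0, 0, 0, 0, 0], [0.4, 0, 0, -3, 0, 0, 0], [0.4, 0, 0, -7, 0, 0, 0], [0.4, 0, 0, -10, 0, 0, 0], [0.4, 0, 0, -10, 0, 0, 0], [0.4, 0, 0, -10, 0, 0, 0]]]'

```text
clock: 9.1
ee_pos: [0.4752, 0.0786, 0.2391]
ee_rot: [0.201, 0.746, 0.613, 0.165]
wrist_force: [-0.2, -0.1, -0.2]
grip_width: 0.601
gripper_force: 0.0
```

```bash
python3 - <<'E'
from h import *; from rig import bot
import pickle
st=bot.state(); print(bay(st),st["wrist_force"]@M,st["grip_width"])
c=bot.capture("wrist"); pickle.dump(c,open("w7.pkl","wb"))
# fuse top white-region outline: colour mask near projected fuse
X=panel(Q,[[-.012,.03,.042],[.012,.03,.042],[.012,-.03,.042],[-.012,-.03,.042],[0,0,.042]])
print(project(c,X,"wrist").round(1).tolist())
im=c["image"].astype(int); m=((im[...,0]-im[...,2])>12)&(im[...,0]>110)
n,lab,stt,cen=cv2.connectedComponentsWithStats(m.astype(np.uint8))
for i in range(1,n):
    if stt[i,4]>150: print(stt[i].tolist(),cen[i].round(1).tolist(),
      ((((lambda o,v:(o+v*((panel(Q,[0,0,.042])[0]-o)@M[:,2])/(v@M[:,2]))-panel(Q,[0,0,0])[0])(*ray(c,cen[i],"wrist")))@M*1000).round(1)))
E
```

```text
[ 1.100e+00 -1.000e-01  1.908e+02] [-0.31225999 -0.10647904 -0.0825835 ] 0.6006633724552399
[[230.7, 159.8], [262.9, 159.7], [261.9, 233.3], [232.1, 233.3], [246.9, 198.0]]
[278, 0, 104, 104, 3225] [315.8, 49.0] [ 50.6 114.   42. ]
[419, 0, 13, 100, 288] [425.4, 44.3] [145.8 130.2  42. ]
[5, 7, 61, 63, 2898] [34.9, 38.1] [-184.4  144.7   42. ]
[336, 103, 96, 85, 1794] [375.7, 149.5] [101.6  39.5  42. ]
[232, 170, 31, 56, 1627] [247.0, 197.4] [ 0.1  0.5 42. ]
```

The fuse's white body is centred in the bay (0.1, 0.5 mm) with the expected size, so it is home and released. Next is the toggle, with the gripper shut, from its far side.

Emit:
play_rows --deltas '[[[1, -5, -0.1, 0, 0, 0, 0], [1, -10, -0.1, 0, 0, 0, 0], [1, -14, -0.1, 0, 0, 0, 0], [1, -14, -0.1, 3, 0, 0, 0], [1, -14, -0.1, 6, 0, 0, 0], [1, -14, -0.1, 8.6, 0, 0, 0], [1, -14, -0.1, 8.6, 0, 0, 0], [1, -14, -0.1, 8.6, 0, 0, 0]]]'

```text
clock: 9.95
ee_pos: [0.4889, -0.0671, 0.1624]
ee_rot: [0.199, 0.747, 0.613, 0.163]
wrist_force: [-0.4, 0.2, 1.3]
grip_width: 0.003
gripper_force: 0.0
```

```bash
python3 - <<'E'
from h import *; from rig import bot
st=bot.state(); print(bay(st),st["wrist_force"]@M,st["grip_width"],rel(st,panel(Q,[0,-.115,.104])[0],RG))
E
```

```text
[  -1.  -140.2  103.6] [0.26349385 0.08992918 1.37760673] 0.0027247721724087993 (array([ 2.52,  0.1 , -0.05]), array([-0.002,  0.001,  0.   ]))
```

Emit:
play_rows --deltas '[[[1, 1.5, 0.1, 0, 0, 0, 0], [1, 2.6, 0.1, 0, 0, 0, 0], [1, 2.9, 0.1, 0, 0, 0, 0], [1, 3.2, 0.1, 0, 0, 0, 0], [1, 3.2, 0.1, 0, 0, 0, 0]]]'

```text
clock: 10.45
ee_pos: [0.4963, -0.0356, 0.1649]
ee_rot: [0.201, 0.746, 0.613, 0.165]
wrist_force: [-0.6, -2.0, 1.3]
grip_width: 0.002
gripper_force: 0.7
```

```bash
python3 - <<'E'
from h import *; from rig import bot
st=bot.state(); print(bay(st),st["wrist_force"]@M)
E
```

```text
[   1.2 -107.9  105.1] [ 0.45269126 -2.08261652  1.252907  ]
```

Emit:
play_rows --deltas '[[[1, 0.25, -0.1, 0.1, 0, 0, 0], [1, 0.5, -0.1, 0.1, 0, 0, 0], [1, 0.5, -0.1, 0.1, 0, 0, 0]]]'

```text
clock: 10.75
ee_pos: [0.497, -0.031, 0.1632]
ee_rot: [0.201, 0.746, 0.613, 0.164]
wrist_force: [-0.3, -3.1, 2.3]
grip_width: 0.005
gripper_force: 1.8
```

```bash
python3 - <<'E'
from h import *; from rig import bot
st=bot.state(); print(bay(st),st["wrist_force"]@M)
E
```

```text
[   0.2 -103.3  103.7] [ 1.41069827 -3.15237156  1.85054517]
```

Emit:
play_rows --deltas '[[[1, 0.2, 0, 0, 0, 0, 0], [1, 0.3, 0, 0, 0, 0, 0], [1, 0.3, 0, 0, 0, 0, 0]]]'

```text
clock: 11.05
ee_pos: [0.4976, -0.0279, 0.1629]
ee_rot: [0.201, 0.746, 0.613, 0.164]
wrist_force: [0.9, -4.9, 1.3]
grip_width: 0.003
gripper_force: 2.3
```

```bash
python3 - <<'E'
from h import *; from rig import bot
st=bot.state(); print(bay(st),st["wrist_force"]@M)
E
```

```text
[ 1.000e-01 -1.002e+02  1.035e+02] [ 2.24428133 -4.6352737   0.14977581]
```

Emit:
play_rows --deltas '[[[1, 0.2, 0, 0, 0, 0, 0], [1, 0.4, 0, 0, 0, 0, 0], [1, 0.4, 0, 0, 0, 0, 0]]]'

```text
clock: 11.35
ee_pos: [0.4979, -0.0263, 0.1629]
ee_rot: [0.201, 0.747, 0.612, 0.161]
wrist_force: [-0.1, -21.8, 1.3]
grip_width: -0.0
gripper_force: 9.5
```

```bash
python3 - <<'E'
from h import *; from rig import bot
st=bot.state(); print(bay(st),st["wrist_force"]@M)
E
```

```text
[ -0.  -98.5 103.5] [  4.19954116 -21.36699055  -0.93701615]
```

Force jumped to 21 N, so the toggle is at its stop. Hold, then withdraw.

Emit:
play_rows --deltas '[[[1, -0.05, 0, 0, 0, 0, 0], [1, -0.05, 0, 0, 0, 0, 0], [1, -0.05, 0, 0, 0, 0, 0], [1, -0.05, 0, 0, 0, 0, 0], [1, -0.05, 0, 0, 0, 0, 0], [1, -0.05, 0, 0, 0, 0, 0], [1, -0.05, 0, 0, 0, 0, 0], [1, -0.05, 0, 0, 0, 0, 0]]]'

```text
clock: 12.15
ee_pos: [0.4978, -0.0265, 0.1629]
ee_rot: [0.201, 0.747, 0.612, 0.162]
wrist_force: [1.3, -18.7, 2.5]
grip_width: 0.004
gripper_force: 8.2
```

Emit:
play_rows --deltas '[[[1, -0.05, 0, 0, 0, 0, 0], [1, -1.5, 0, 0, 0, 0, 0], [1, -3.5, 0, 0, 0, 0, 0], [1, -4.5, 0, -2, 0, 0, 0], [1, -4.5, 0, -6, 0, 0, 0], [1, -4.5, 0, -10, 0, 0, 0], [1, -4.5, 0, -10, 0, 0, 0], [1, -4.5, 0, -10, 0, 0, 0]]]'

```text
clock: 12.95
ee_pos: [0.4403, -0.0584, 0.25]
ee_rot: [0.201, 0.746, 0.613, 0.165]
wrist_force: [-0.2, 1.0, -0.1]
grip_width: -0.002
gripper_force: 0.0
```

```bash
python3 - <<'E'
from h import *; from rig import bot
import pickle
st=bot.state(); print(bay(st),st["wrist_force"]@M)
c=bot.capture("wrist"); pickle.dump(c,open("w8.pkl","wb"))
im=c["image"].astype(int); m=((im[...,0]-im[...,2])>12)&(im[...,0]>110)
print(project(c,panel(Q,[[0,0,.042],[0,-.096,.043]]),"wrist").round(1))
n,lab,stt,cen=cv2.connectedComponentsWithStats(m.astype(np.uint8))
for i in range(1,n):
    if stt[i,4]>150: print(stt[i].tolist(),cen[i].round(1).tolist(),
      ((((lambda o,v:(o+v*((panel(Q,[0,0,.042])[0]-o)@M[:,2])/(v@M[:,2]))-panel(Q,[0,0,0])[0])(*ray(c,cen[i],"wrist")))@M*1000).round(1)))
# toggle now vs w3 before: compare local appearance at predicted tip by template
a=pickle.load(open("d0.pkl","rb"))["scene"]["image"]; b=bot.capture("scene")["image"]
w=np.s_[155:175,255:272]; print("scene toggle diff",np.abs(a[w].astype(int)-b[w]).mean())
w=np.s_[225:260,140:175]; print("scene cup/clip diff",np.abs(a[w].astype(int)-b[w]).mean())
E
```

```text
[  -0.  -141.2  204.1] [-0.39416272  0.9544634   0.06192049]
[[248.   17.1]
 [248.1 137.8]]
[233, 0, 31, 47, 1386] [248.2, 23.1] [ 0.1 -5.1 42. ]
[338, 0, 42, 45, 591] [365.4, 27.5] [94.9 -1.7 42. ]
[338, 0, 93, 69, 895] [387.2, 54.1] [114.5 -22.2  42. ]
[336, 66, 72, 83, 3403] [367.6, 102.2] [ 96.9 -64.5  42. ]
scene toggle diff 55.74411764705882
scene cup/clip diff 9.80326530612245
```

```bash
python3 - <<'E'
from h import *; from rig import bot
import pickle
c=pickle.load(open("w8.pkl","rb"))
e=project(c,panel(Q,[[0,-.0226,.042]]),"wrist")[0]; print("fuse lower white edge predicted",e.round(1),"seen 46.5")
if abs(e[1]-46.5)<3: print(bot.job_done())
E
```

```text
fuse lower white edge predicted [248.   44.4] seen 46.5
the job is handed in; nothing more can be done
None
```

The long fuse is home on its saddle and released. The toggle was then held at its fuse-side stop for about a second and let go, though I did not confirm from a picture that it sprang back to the middle. The job is handed in at about 13 s, and I never reached for the short fuse, the cup or the binder clip.

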